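# Slide the urgent-sample carrier round the L slot to the reader

## Task

Push the blue tube carrier with the lavender-capped tube along the L-shaped slot of the loading deck: along the first leg to the corner, round it, and along the second leg until it is fully home at the end of the slot, in front of the reader. Use the fingertips or the outside of the fingers and push gently: do not pinch or lift the carrier. Leave the two grey spare carriers and everything else on the bench where they are, and finish clear of it all.

Things in the scene. Friction and masses are not known exactly. Their poses are not given: they have to be found in the camera images.
- deck: Loading deck fixed to the bench: white-topped box 260 (x) by 240 (y) by 24 mm, origin at the centre of its underside. An L slot 16 mm wide in its top, centre line in deck axes: first leg along +x from (-75, -45) to the corner (55, -45) mm, second leg along +y from there to the closed end (55, 55) mm, marked by two green stripes. The carrier's pin can go 2 mm past these points and to either side.
- carrier: Blue round carrier, 40 mm diameter, 22 mm high (top 4 mm only 32 mm wide), a short tube with 15 mm lavender cap fixed in it, 52 mm high in all, 0.14 kg. Origin at the centre of its underside, on the deck's top. A 12 mm pin with a wider foot holds it in the slot with 2 mm play; it spins freely, slides at under 1 N, stays where left. Starts in the first leg, well before the corner.
- reader (a point): Centre of the top of the grey reader block with a dark window, fixed on the deck beyond the slot's end: 90 (deck x) by 30 (deck y) mm, its top 60 mm above the bench; its near face is 33 mm past the home point.
- corner (a point): Point on the deck's top (24 mm above the bench) on the slot's centre line at the corner; its axes are the deck's.
- home (a point): Point on the deck's top on the slot's centre line at the end of the second leg, where the carrier's centre belongs; its axes are the deck's.
- spare_empty: Loose grey spare carrier without a tube, 40 mm diameter, 22 mm high, standing on the deck beside the slot. Leave alone. Origin at the centre of its underside.
- spare_green: Loose grey spare carrier with a green-capped tube, 40 mm diameter, 52 mm high, standing on the deck beside the slot. Leave alone. Origin at the centre of its underside.
- rack: Loose white tube rack with lavender-capped tubes, 100 by 200 by 100 mm high, on the bench. Leave alone. Origin at the centre of its underside.
- reagent: Loose white bottle with blue cap, 64 mm diameter, 150 mm high. Leave alone. Origin at the centre of its underside.
- jar: Loose clear specimen jar with orange cap, 60 mm diameter, 70 mm high. Leave alone. Origin at the centre of its underside.
- vial: Loose amber vial with red cap, 40 mm diameter, 60 mm high. Leave alone. Origin at the centre of its underside.
- tipbox: Loose blue pipette-tip box with clear lid, 120 by 85 by 68 mm high. Leave alone. Origin at the centre of its underside.
Mind the look-alikes: they are no part of the job. What is shaped like the carrier but pink or yellow is not meant.

How it is judged:
By the outcome, as a careful person would: the job done as asked, in the order asked, and still so for the second after the job is handed in, with the robot touching nothing.
It also fails if it takes over 51 s, if anything falls off the work surface, if the arm or the gripper's body presses on something with over 40 N, if the wrist force passes 120 N, or if a joint passes its speed limit or range.

## Robot

A 6-joint arm with a two-finger parallel gripper is mounted at the origin on the work surface. World frame = base frame: x ahead of the robot, y to its left, z up, the work surface at z = 0. Lengths are in mm, angles in rad, forces in N, time in s.
With the tool pointing down it reaches from about 400 to 925 mm from the base axis. Payload 12.5 kg.
Tool frame: the origin (TCP) lies on the centre line of the jaws, within the pads' length; the fingertips stand 14 mm ahead of it and the grasp point (between the pads) lies 5 mm behind it; z points along the fingers, x is the direction in which the jaws open and shut, and the axes are right-handed (so a half turn about z gives the same grasp; the last joint's range is limited). The gripper opens to 95 mm and grips with 3 to 60 N. Pads are 20 mm wide; open, the fingers measure 119 mm over their backs; the gripper's body (75 mm by 180 mm) begins 59 mm behind the grasp point.
Start: joints at [-1.355, 0.491, 1.559, -0, 1.092, -0.106], TCP at [197.695, -592.927, 228.661] pointing down, gripper open.
Joint ranges: [-3.1, 3.1], [-0.84, 2.19], [0.05, 2.79], [-1.13, 4.28], [0.06, 2.93], [-2.69, 2.69]. Speed limits (rad/s): [2.22, 2.22, 2.79, 3.14, 3.14, 3.14].

## Interface

Orientations are given as [roll, pitch, yaw] about the fixed x, y, z axes, in that order (R = Rz(yaw) Ry(pitch) Rx(roll)).
In Python, from cell import state, read_camera, job_done gives the robot as it stands.
- The arm moves only by the shell command python3 -m handwheel 'ROWS'. ROWS is JSON, a list of rows, each an object of numbers: "hand": the finger opening in m, from 0 to 0.0951; "x", "y", "z": the shift along the world's x, y, z in m; "spin": the turn about the world's z in units of 5 degrees (1.0 is 5 degrees). In form: [{"hand": .., "x": .., "y": .., "z": .., "spin": ..}, ...]. A call has 1 to 20 rows; each row is the pose to reach, as a shift and turn from the pose commanded when the call began; what a row does not reach only later rows make up. A row lasts 1/12 s, in which the tool goes at most 41.7 mm and 7.16 degrees, less where a joint would pass 70% of its speed; a pose out of reach is approached as far as the arm can. A call with a gripper value outside its range is refused whole. The fingers move at their own pace and stop on an object; the grip force is fixed at half the most. Time passes only in rows, so rows that repeat a pose let the fingers close. It gives the time, the measured TCP pose, the force and the opening at its end, in the units of the state.
- state(): the state, without advancing time (a new reading comes with each control period).
- read_camera(name): name is "scene" or "top"; returns a dict with "img" (420x560x3 uint8, red, green, blue), "fx", "fy", "cx", "cy" (pixels), "T" (4x4, takes a point from camera to world coordinates). Camera axes: x right, y down, z forward; pixel columns grow to the right and rows downward; lengths in mm; the calibration is good to about 2 mm. A picture is of the moment at which its call begins. There is no depth.
- job_done(): hands the job in, once; it reports no verdict.
The state is a dict: "t": time; "joints": joint angles; "qvel": joint speeds; "tau": joint torques, N m; "eef_pos": TCP position; "tcp_rot": TCP orientation; "ft_force": force on the tool from outside, world axes, zero at the start; "moment": the same for the moment, N m; "opening": opening from 0.0 (shut) to 1.0 (fully open).
Only numpy, scipy, OpenCV 4.12 (cv2) and the standard library are available. Lean on these libraries where they do the work, as an engineer would, in place of code of your own. Each camera call takes 0.05 s, during which the arm holds its last target. There are 200 camera calls.

## Working session

There is one attempt and no reset: what is moved stays moved. The work goes in short steps, Python scripts to look and compute and a shell command to move; the robot and the scene stay as the last step left them, time stands still between calls to the robot, and variables do not carry over. Pictures are saved under pics/ and viewed, about 8 in all and at most 12, crops included, and the job is handed in when it is done.

```bash
mkdir -p pics
cat > h.py <<'E'
import numpy as np, cv2
from cell import state, read_camera
def grab(n,f):
    c=read_camera(n); cv2.imwrite('pics/'+f,cv2.cvtColor(c['img'],cv2.COLOR_RGB2BGR)); return c
def proj(c,p):
    T=np.linalg.inv(np.array(c['T'])); q=T[:3,:3]@np.array(p,float)+T[:3,3]
    return c['fx']*q[0]/q[2]+c['cx'], c['fy']*q[1]/q[2]+c['cy']
def ray(c,u,v):
    T=np.array(c['T']); d=T[:3,:3]@np.array([(u-c['cx'])/c['fx'],(v-c['cy'])/c['fy'],1]); return T[:3,3],d
def atz(c,u,v,z):
    o,d=ray(c,u,v); return o+d*(z-o[2])/d[2]
def tri(c1,p1,c2,p2):
    o1,d1=ray(c1,*p1);o2,d2=ray(c2,*p2)
    s=np.linalg.lstsq(np.c_[d1,-d2],o2-o1,rcond=None)[0]
    a,b=o1+s[0]*d1,o2+s[1]*d2; return (a+b)/2,np.linalg.norm(a-b)
E
python3 - <<'E'
from h import *
for n in('scene','top'):
    c=grab(n,n+'1.png');print(n,c['fx'],c['cx'],c['cy'],np.round(c['T'],3).tolist())
print(state())
E
```

```text
scene 438.2408864360818 280.6664410354005 210.4478923773439 [[0.487, 0.497, -0.718, 1442.877], [0.873, -0.262, 0.411, -519.24], [0.016, -0.827, -0.562, 801.123], [0.0, 0.0, 0.0, 1.0]]
top 433.98121205049927 287.1420979859341 204.1425854620483 [[0.016, -0.996, 0.09, 414.478], [-1.0, -0.017, -0.013, 14.682], [0.015, -0.09, -0.996, 1270.48], [0.0, 0.0, 0.0, 1.0]]
{'t': 0.1, 'joints': array([-1.35460216e+00,  4.91496690e-01,  1.55939594e+00,  1.58463650e-05,
        1.09170908e+00, -1.05606033e-01]), 'qvel': array([-0.00207608, -0.00381682,  0.00034595, -0.00025222, -0.00040981,
        0.00027465]), 'tau': array([ 1.50762215e-03, -6.13622475e+01, -2.58605200e+01,  6.93516014e-02,
        4.70707007e-02, -4.62690332e-05]), 'eef_pos': array([ 197.64867135, -592.70722809,  228.11923125]), 'tcp_rot': array([-3.14147231e+00,  1.00194560e-03, -1.24900338e+00]), 'ft_force': array([ 0.21125439, -0.16054562, -0.26061396]), 'moment': array([-0.01452406, -0.00542778, -0.02654347]), 'opening': 1.0021612879136093}
```

View pics/scene1.png

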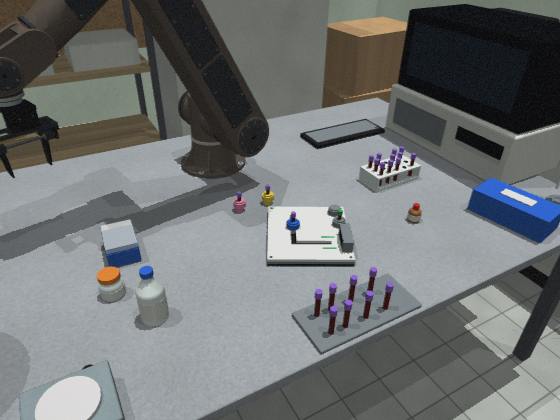

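View pics/top1.png

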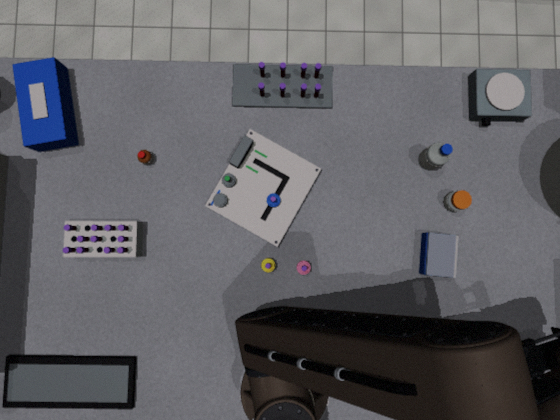

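Both views show one blue carrier with a lavender cap in the slot (scene 293,222; top 273,200). The look-alikes, pink (top 304,268) and yellow (269,266), are off the deck. The grey spares are at top (229,180) and (221,200). I'll enlarge both deck areas.

Run:
```python
import cv2
a=cv2.imread('pics/top1.png')[120:250,195:330]; b=cv2.imread('pics/scene1.png')[195:270,255:365]
cv2.imwrite('pics/c1.png',cv2.resize(a,None,fx=4.4,fy=4.4,interpolation=cv2.INTER_CUBIC))
cv2.imwrite('pics/c2.png',cv2.resize(b,None,fx=7,fy=7,interpolation=cv2.INTER_CUBIC))
```

```text
(no output)
```

View pics/c1.png

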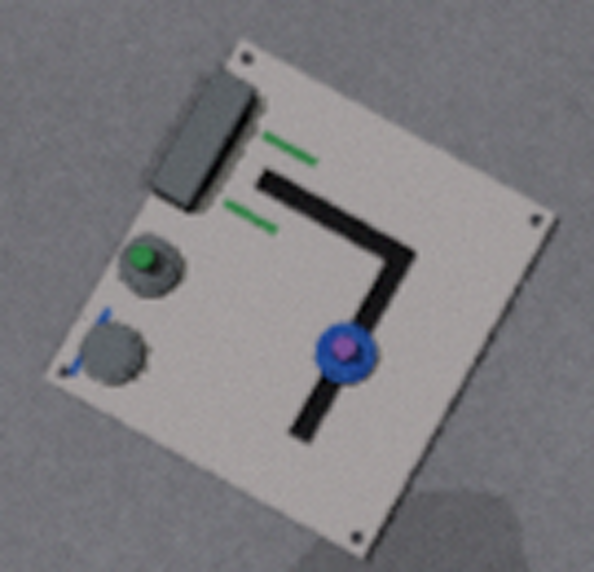

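View pics/c2.png

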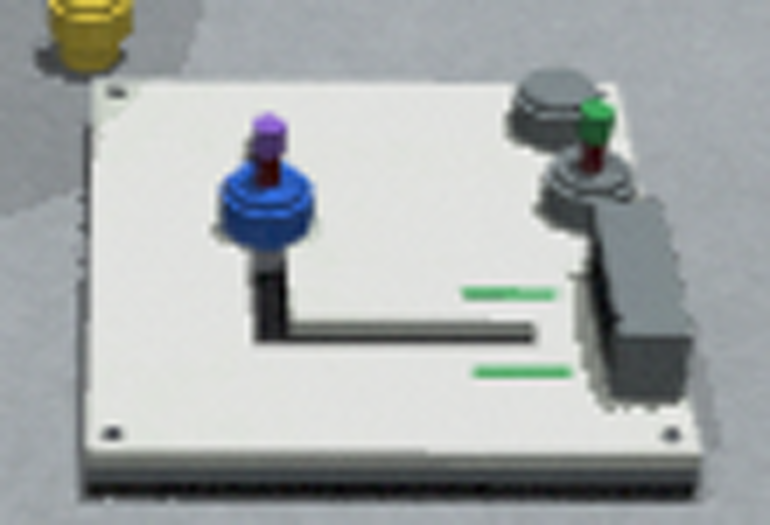

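```bash
cat > deck.py <<'E'
from h import *
from scipy.optimize import least_squares
ct,cs=read_camera('top'),read_camera('scene')
T=lambda u,v:(u/4.4+195-.5+.11,v/4.4+120-.5+.11)
S=lambda u,v:(u/7+255-.5+.07,v/7+195-.5+.07)
P=np.array([[-130,-120],[130,-120],[130,120],[-130,120],[-75-8,-45],[55,55+8]],float)
t=[T(*p) for p in[(367,558),(557,215),(243,40),(47,378),(302,437),(262,180)]]
s=[S(*p) for p in[(92,80),(90,450),(700,455),(617,82)]]
def w(q,p,z): c,si=np.cos(q[2]),np.sin(q[2]); return [q[0]+c*p[0]-si*p[1],q[1]+si*p[0]+c*p[1],z]
def res(q,both=3):
    r=[]
    if both&1: r+=[np.subtract(proj(ct,w(q,p,q[3])),b) for p,b in zip(P,t)]
    if both&2: r+=[np.subtract(proj(cs,w(q,p,q[3])),b) for p,b in zip(P,s)]
    return np.ravel(r)
E
python3 - <<'E'
from deck import *
q=least_squares(res,[500,30,-.5,24]).x; print(q,np.degrees(q[2]));print(res(q).round(1))
for m in(1,2):
  f=least_squares(lambda a:res([*a,24],m),q[:3]).x;print(m,f)
cap,e=tri(ct,T(344,346),cs,S(269,122)); print('cap top',cap,e)
car=atz(ct,*T(346,353),42);print('car',car)
inv=lambda p:np.array([[np.cos(q[2]),np.sin(q[2])],[-np.sin(q[2]),np.cos(q[2])]])@(np.array(p)[:2]-q[:2])
print('deck cap',inv(cap),'car',inv(car))
for n,p,z in(('green',(141,257),76),('empty',(113,353),46)): a=atz(ct,*T(*p),z);print(n,a,inv(a))
for n,p in(('start',(-75,-45)),('corner',(55,-45)),('home',(55,55))):print(n,w(q,p,24))
# far things
for n,p,z in(('yellow',(269,264),50),('pink',(304,267),50)):print(n,atz(ct,*p,z))
E
```

```text
[ 5.77191900e+02  6.82012202e+01 -4.93187349e-01  2.24814043e+01] -28.257553623682597
[-0.6 -0.1 -0.1 -0.4 -0.4 -0.3 -0.5 -0.  -0.5  0.3 -0.4 -0.7 -0.5  0.2
 -1.2  0.3 -0.3 -0.2 -0.9  0.2]
1 [ 5.76400762e+02  6.69186987e+01 -4.92877698e-01]
2 [ 5.79272442e+02  6.92950055e+01 -4.95400632e-01]
cap top [538.68012392  39.37895593  75.25057996] 0.8977661410273634
car [537.38389243  38.28430166  42.        ]
deck cap [-20.27677153 -43.62032016] car [-20.90028044 -45.19820505]
green [592.51158973 167.93049639  76.        ] [-33.72139225  95.09726141]
empty [534.3519432  187.96305096  46.        ] [-94.434185    85.20764446]
start [np.float64(489.8251641471469), np.float64(64.07163006734291), 24]
corner [np.float64(604.3328470687626), np.float64(2.524976608988979), 24]
home [np.float64(651.6764266521118), np.float64(90.60780962561648), 24]
yellow [356.65822161  46.54837977  50.        ]
pink [349.86670164 -51.17570907  50.        ]
```

Deck found: centre (577, 68), yaw −28.3°. The carrier is the blue one, at deck (−20.5, −45). I'll close the gripper, line it up with the deck axes and move to behind the carrier, staying high.

```bash
python3 -m handwheel '[{"hand":0,"x":0.04,"y":0.08,"z":0,"spin":1},{"hand":0,"x":0.298,"y":0.654,"z":0,"spin":8.66},{"hand":0,"x":0.298,"y":0.654,"z":0,"spin":8.66},{"hand":0,"x":0.298,"y":0.654,"z":0,"spin":8.66},{"hand":0,"x":0.298,"y":0.654,"z":0,"spin":8.66},{"hand":0,"x":0.298,"y":0.654,"z":0,"spin":8.66},{"hand":0,"x":0.298,"y":0.654,"z":0,"spin":8.66},{"hand":0,"x":0.298,"y":0.654,"z":0,"spin":8.66},{"hand":0,"x":0.298,"y":0.654,"z":0,"spin":8.66},{"hand":0,"x":0.298,"y":0.654,"z":0,"spin":8.66},{"hand":0,"x":0.298,"y":0.654,"z":0,"spin":8.66},{"hand":0,"x":0.298,"y":0.654,"z":0,"spin":8.66},{"hand":0,"x":0.298,"y":0.654,"z":0,"spin":8.66},{"hand":0,"x":0.298,"y":0.654,"z":0,"spin":8.66},{"hand":0,"x":0.298,"y":0.654,"z":0,"spin":8.66},{"hand":0,"x":0.298,"y":0.654,"z":0,"spin":8.66},{"hand":0,"x":0.298,"y":0.654,"z":0,"spin":8.66},{"hand":0,"x":0.298,"y":0.654,"z":0,"spin":8.66},{"hand":0,"x":0.298,"y":0.654,"z":0,"spin":8.66},{"hand":0,"x":0.298,"y":0.654,"z":0,"spin":8.66}]'
```

```text
t: 1.87
eef_pos: [495.3, 61.2, 228.4]
tcp_rot: [3.141, 0.0, -0.492]
ft_force: [-0.5, 0.3, 0.0]
opening: 0.008
```

```bash
python3 -m handwheel '[{"hand":0,"x":0,"y":0,"z":-0.04},{"hand":0,"x":0,"y":0,"z":-0.08},{"hand":0,"x":0,"y":0,"z":-0.12},{"hand":0,"x":0,"y":0,"z":-0.15},{"hand":0,"x":0,"y":0,"z":-0.17},{"hand":0,"x":0,"y":0,"z":-0.182},{"hand":0,"x":0,"y":0,"z":-0.182},{"hand":0,"x":0,"y":0,"z":-0.182}]'
python3 - <<'E'
from h import *
c=grab('scene','scene2.png');b=cv2.imread('pics/scene2.png')[150:270,240:380]
cv2.imwrite('pics/c3.png',cv2.resize(b,None,fx=5,fy=5,interpolation=cv2.INTER_CUBIC))
E
```

```text
invalid input
```

View pics/c3.png

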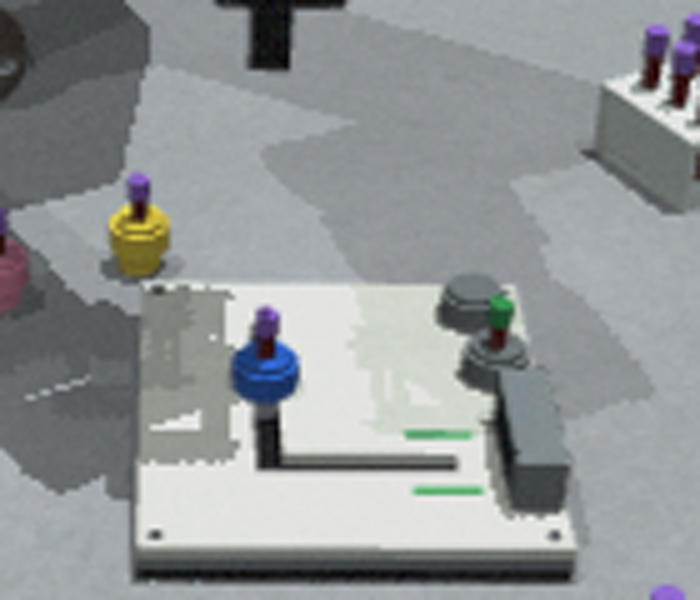

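The call was refused because the spin key was missing, so the arm is still high. The picture shows the closed fingers (crop 270,40) in line behind the blue carrier (265,370). I'll descend now.

```bash
python3 -m handwheel '[{"hand":0,"x":0,"y":0,"z":-0.04,"spin":0},{"hand":0,"x":0,"y":0,"z":-0.08,"spin":0},{"hand":0,"x":0,"y":0,"z":-0.12,"spin":0},{"hand":0,"x":0,"y":0,"z":-0.15,"spin":0},{"hand":0,"x":0,"y":0,"z":-0.17,"spin":0},{"hand":0,"x":0,"y":0,"z":-0.182,"spin":0},{"hand":0,"x":0,"y":0,"z":-0.182,"spin":0},{"hand":0,"x":0,"y":0,"z":-0.182,"spin":0}]'
python3 - <<'E'
from h import *
c=grab('scene','scene3.png');b=cv2.imread('pics/scene3.png')[150:270,240:380]
cv2.imwrite('pics/c4.png',cv2.resize(b,None,fx=5,fy=5,interpolation=cv2.INTER_CUBIC))
E
```

```text
t: 2.58
eef_pos: [495.4, 59.8, 46.7]
tcp_rot: [3.141, 0.001, -0.495]
ft_force: [-0.2, 0.3, 0.2]
opening: 0.008
```

View pics/c4.png

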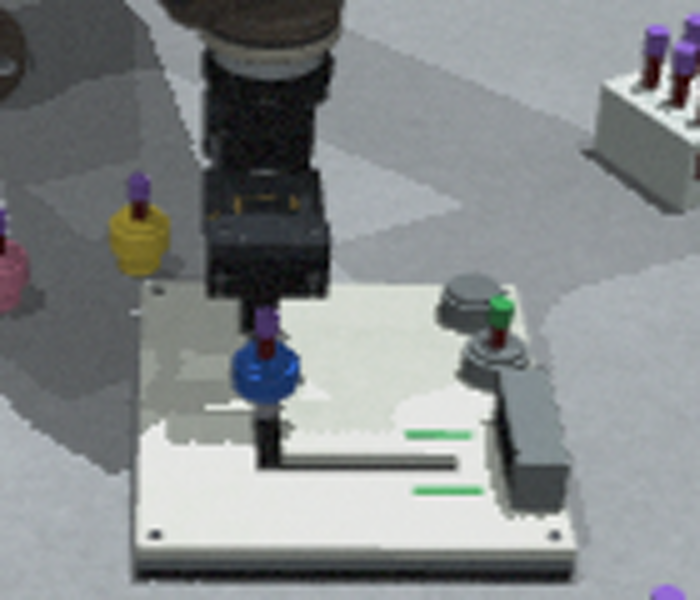

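The fingers are down behind the carrier with contact force near zero. First leg: push 80 mm along deck +x at 4 mm per row.

```bash
python3 -m handwheel '[{"hand":0,"x":0.0035,"y":-0.0019,"z":-0.182e-9,"spin":0},{"hand":0,"x":0.007,"y":-0.0038,"z":0,"spin":0},{"hand":0,"x":0.0106,"y":-0.0057,"z":0,"spin":0},{"hand":0,"x":0.0141,"y":-0.0076,"z":0,"spin":0},{"hand":0,"x":0.0176,"y":-0.0095,"z":0,"spin":0},{"hand":0,"x":0.0211,"y":-0.0114,"z":0,"spin":0},{"hand":0,"x":0.0247,"y":-0.0133,"z":0,"spin":0},{"hand":0,"x":0.0282,"y":-0.0151,"z":0,"spin":0},{"hand":0,"x":0.0317,"y":-0.017,"z":0,"spin":0},{"hand":0,"x":0.0352,"y":-0.0189,"z":0,"spin":0},{"hand":0,"x":0.0388,"y":-0.0208,"z":0,"spin":0},{"hand":0,"x":0.0423,"y":-0.0227,"z":0,"spin":0},{"hand":0,"x":0.0458,"y":-0.0246,"z":0,"spin":0},{"hand":0,"x":0.0493,"y":-0.0265,"z":0,"spin":0},{"hand":0,"x":0.0528,"y":-0.0284,"z":0,"spin":0},{"hand":0,"x":0.0564,"y":-0.0303,"z":0,"spin":0},{"hand":0,"x":0.0599,"y":-0.0322,"z":0,"spin":0},{"hand":0,"x":0.0634,"y":-0.0341,"z":0,"spin":0},{"hand":0,"x":0.0669,"y":-0.036,"z":0,"spin":0},{"hand":0,"x":0.0705,"y":-0.0379,"z":0,"spin":0}]'
```

```text
t: 4.3
eef_pos: [566.5, 23.0, 46.6]
tcp_rot: [3.142, -0.0, -0.493]
ft_force: [-0.9, -1.0, 0.7]
opening: 0.005
```

```bash
python3 -m handwheel '[{"hand":0,"x":0.0018,"y":-0.0009,"z":0,"spin":0},{"hand":0,"x":0.0035,"y":-0.0019,"z":0,"spin":0},{"hand":0,"x":0.0053,"y":-0.0028,"z":0,"spin":0},{"hand":0,"x":0.007,"y":-0.0038,"z":0,"spin":0},{"hand":0,"x":0.007,"y":-0.0038,"z":0,"spin":0}]'
python3 - <<'E'
from h import *
c=grab('scene','scene4.png');b=cv2.imread('pics/scene4.png')[150:270,240:380]
a=cv2.resize(b,None,fx=5,fy=5,interpolation=cv2.INTER_CUBIC)
cv2.imwrite('pics/c5.png',a)
E
```

```text
t: 4.72
eef_pos: [573.5, 19.2, 46.7]
tcp_rot: [-3.141, -0.0, -0.493]
ft_force: [-0.4, -0.4, 0.1]
opening: 0.004
```

View pics/c5.png

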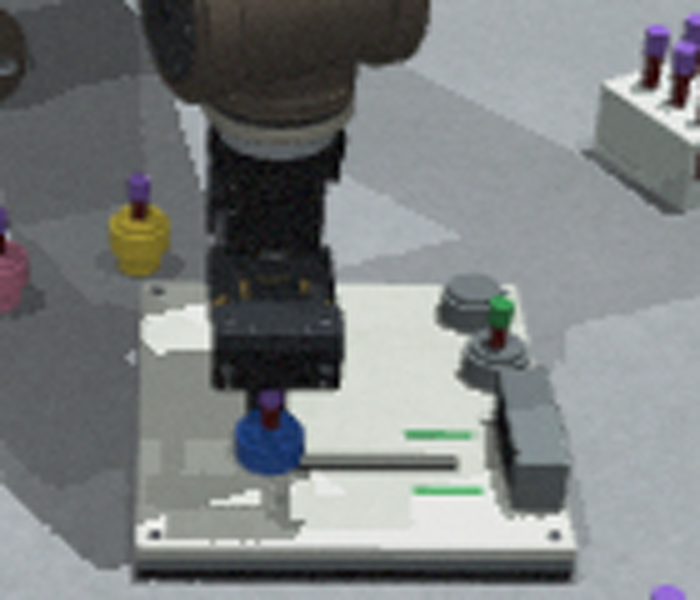

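The carrier (crop 268,440) is almost at the corner, with no stop force yet. I'll creep on in small steps, watching the force.

```bash
python3 -m handwheel '[{"hand":0,"x":0.0009,"y":-0.0005,"z":0,"spin":0},{"hand":0,"x":0.0018,"y":-0.0009,"z":0,"spin":0},{"hand":0,"x":0.0026,"y":-0.0014,"z":0,"spin":0},{"hand":0,"x":0.0026,"y":-0.0014,"z":0,"spin":0}]'
```

```text
t: 5.1
eef_pos: [576.0, 17.9, 46.7]
tcp_rot: [-3.142, -0.0, -0.493]
ft_force: [0.6, 0.1, 0.3]
opening: 0.001
```

```bash
python3 -m handwheel '[{"hand":0,"x":0.0009,"y":-0.0005,"z":0,"spin":0},{"hand":0,"x":0.0013,"y":-0.0007,"z":0,"spin":0},{"hand":0,"x":0.0013,"y":-0.0007,"z":0,"spin":0}]'
```

```text
t: 5.35
eef_pos: [577.2, 17.2, 46.7]
tcp_rot: [-3.142, -0.0, -0.493]
ft_force: [-0.1, 0.4, 1.4]
opening: 0.005
```

```bash
python3 -m handwheel '[{"hand":0,"x":0.0009,"y":-0.0005,"z":0,"spin":0},{"hand":0,"x":0.0013,"y":-0.0007,"z":0,"spin":0},{"hand":0,"x":0.0013,"y":-0.0007,"z":0,"spin":0}]'
```

```text
t: 5.6
eef_pos: [578.5, 16.5, 46.7]
tcp_rot: [-3.142, -0.0, -0.493]
ft_force: [-0.4, 0.2, 1.2]
opening: 0.003
```

Run:
```python
from deck import *
q=[577.2,68.2,-.4932,22.5]
for n,c in(('scene',cs),('top',ct)):
    hsv=cv2.cvtColor(c['img'],cv2.COLOR_RGB2HSV)
    m=cv2.inRange(hsv,(105,120,40),(125,255,255)); u,v=proj(c,w(q,(55,-45),36)); k=np.zeros_like(m);cv2.circle(k,(int(u),int(v)),16,255,-1)
    ys,xs=np.nonzero(m&k); print(n,(u,v),len(xs),xs.min() if len(xs) else 0,xs.max() if len(xs) else 0,ys.min() if len(xs) else 0,ys.max() if len(xs) else 0)
    if len(xs): 
        a=atz(c,(xs.min()+xs.max())/2,(ys.min()+ys.max())/2,36); print(a)
        # bottom edge vs model
    pts=[proj(c,np.add(w(q,(55+20*np.cos(t),-45+20*np.sin(t)),z),0)) for t in np.linspace(0,6.28,60) for z in(23,41)]
    pts=np.array(pts);print('model bbox',pts.min(0),pts.max(0))
```

```text
scene (np.float64(292.9503737022139), np.float64(238.34512023647312)) 130 287 300 233 245
[607.68165697   2.36666762  36.        ]
model bbox [285.81614773 232.69839323] [300.05289298 246.34417883]
top (np.float64(286.1768000414857), np.float64(177.07344245899472)) 0 0 0 0 0
model bbox [279.21461286 169.89665483] [293.18656099 184.58583857]
```

```bash
python3 -m handwheel '[{"hand":0,"x":0.0005,"y":-0.0003,"z":0,"spin":0},{"hand":0,"x":0.0009,"y":-0.0005,"z":0,"spin":0},{"hand":0,"x":0.0009,"y":-0.0005,"z":0,"spin":0}]'
```

```text
t: 5.95
eef_pos: [579.4, 16.0, 46.7]
tcp_rot: [-3.142, -0.0, -0.493]
ft_force: [0.8, 1.1, 1.1]
opening: 0.005
```

```bash
python3 -m handwheel '[{"hand":0,"x":0.0005,"y":-0.0003,"z":0,"spin":0},{"hand":0,"x":0.0009,"y":-0.0005,"z":0,"spin":0},{"hand":0,"x":0.0009,"y":-0.0005,"z":0,"spin":0}]'
```

```text
t: 6.2
eef_pos: [580.3, 15.5, 46.7]
tcp_rot: [-3.142, -0.0, -0.493]
ft_force: [0.8, 0.0, 0.4]
opening: 0.004
```

```bash
python3 -m handwheel '[{"hand":0,"x":0.0005,"y":-0.0003,"z":0,"spin":0},{"hand":0,"x":0.0009,"y":-0.0005,"z":0,"spin":0},{"hand":0,"x":0.0009,"y":-0.0005,"z":0,"spin":0}]'
```

```text
t: 6.45
eef_pos: [581.2, 15.0, 46.7]
tcp_rot: [-3.142, -0.0, -0.493]
ft_force: [-0.1, 0.1, -0.6]
opening: 0.004
```

```bash
cat > see.py <<'E'
from deck import *
import sys
q=[577.2,68.2,-.4932,22.5]
x0,y0=map(float,sys.argv[1:3])
c=cs
hsv=cv2.cvtColor(c['img'],cv2.COLOR_RGB2HSV)
m=cv2.inRange(hsv,(105,120,40),(125,255,255)); u,v=proj(c,w(q,(x0,y0),36)); k=np.zeros_like(m);cv2.circle(k,(int(u),int(v)),20,255,-1)
ys,xs=np.nonzero(m&k); print(len(xs),xs.min(),xs.max(),ys.min(),ys.max())
def bb(a,b):
    p=np.array([proj(c,w(q,(a+20*np.cos(t),b+20*np.sin(t)),z)) for t in np.linspace(0,6.28,60) for z in(23,41)]);return p.min(0),p.max(0)
print(bb(x0,y0)); cv2.imwrite('pics/'+sys.argv[3],cv2.resize(cv2.cvtColor(c['img'],cv2.COLOR_RGB2BGR)[190:275,250:370],None,fx=6.5,fy=6.5,interpolation=cv2.INTER_CUBIC))
E
python3 see.py 55 -45 c6.png
```

```text
135 287 300 233 246
(array([285.81614773, 232.69839323]), array([300.05289298, 246.34417883]))
```

View pics/c6.png

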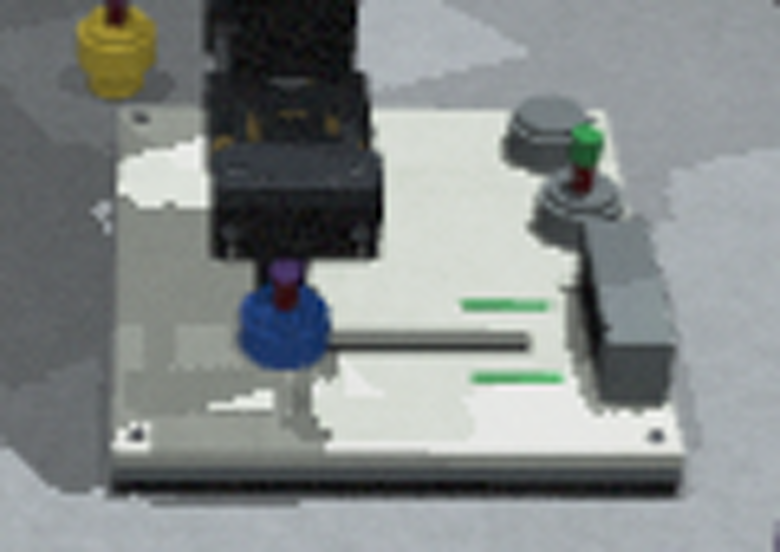

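The carrier (crop 285,325) sits over the corner, where the second leg leaves to the right. There is still no stop force, so I'll keep stepping until the wall is felt.

```bash
python3 -m handwheel '[{"hand":0,"x":0.0005,"y":-0.0003,"z":0,"spin":0},{"hand":0,"x":0.0009,"y":-0.0005,"z":0,"spin":0},{"hand":0,"x":0.0009,"y":-0.0005,"z":0,"spin":0}]'
```

```text
t: 6.8
eef_pos: [581.8, 14.6, 46.6]
tcp_rot: [3.141, 0.001, -0.493]
ft_force: [-2.1, 1.6, 0.8]
opening: 0.005
```

```bash
python3 -m handwheel '[{"hand":0,"x":0.0005,"y":-0.0003,"z":0,"spin":0},{"hand":0,"x":0.0009,"y":-0.0005,"z":0,"spin":0},{"hand":0,"x":0.0009,"y":-0.0005,"z":0,"spin":0}]'
```

```text
t: 7.05
eef_pos: [582.3, 14.3, 46.6]
tcp_rot: [3.141, 0.001, -0.493]
ft_force: [-4.8, 2.5, 3.2]
opening: 0.001
```

The wall is felt at −4.8 N, so the pin is in the corner. I'll back off, lift, go round to the deck −y side and come down.

```bash
python3 -m handwheel '[{"hand":0,"x":-0.005,"y":0.0027,"z":0,"spin":0},{"hand":0,"x":-0.0132,"y":0.0071,"z":0,"spin":0},{"hand":0,"x":-0.0132,"y":0.0071,"z":0.03,"spin":0},{"hand":0,"x":-0.0132,"y":0.0071,"z":0.06,"spin":0},{"hand":0,"x":-0.0132,"y":0.0071,"z":0.08,"spin":0},{"hand":0,"x":-0.008,"y":-0.02,"z":0.08,"spin":0},{"hand":0,"x":0.0047,"y":-0.0536,"z":0.08,"spin":0},{"hand":0,"x":0.0047,"y":-0.0536,"z":0.08,"spin":0},{"hand":0,"x":0.0047,"y":-0.0536,"z":0.055,"spin":0},{"hand":0,"x":0.0047,"y":-0.0536,"z":0.03,"spin":0},{"hand":0,"x":0.0047,"y":-0.0536,"z":0.01,"spin":0},{"hand":0,"x":0.0047,"y":-0.0536,"z":0,"spin":0},{"hand":0,"x":0.0047,"y":-0.0536,"z":0,"spin":0}]'; python3 see.py 55 -45 c7.png
```

```text
t: 8.13
eef_pos: [586.4, -39.0, 44.7]
tcp_rot: [3.14, 0.003, -0.493]
ft_force: [-1.0, 0.1, 0.5]
opening: 0.004
122 287 300 233 246
(array([285.81614773, 232.69839323]), array([300.05289298, 246.34417883]))
```

View pics/c7.png

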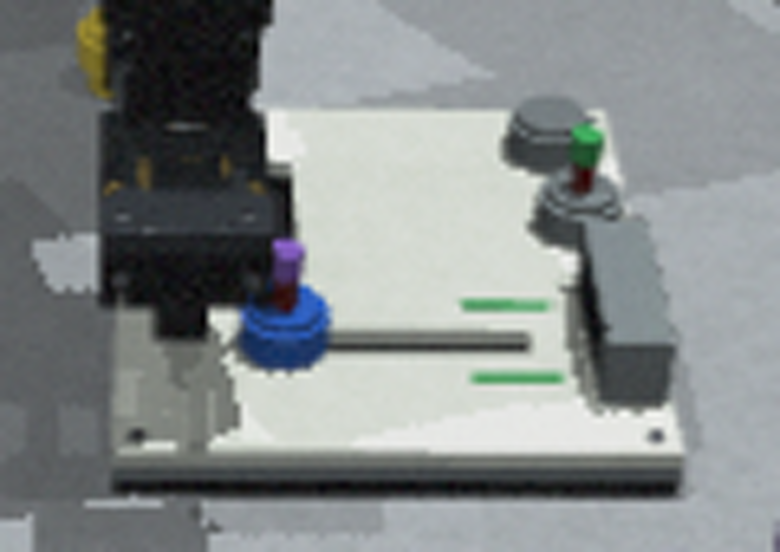

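Run:
```python
from deck import *
s=state();p=s['eef_pos'];z=p[2]-14;q=[577.2,68.2,-.4932]
f=lambda u:((u[0]-250)*6.5,(u[1]-190)*6.5)
for a,b in((-12,-10),(12,-10),(12,10),(-12,10)):
    W=w([p[0],p[1],q[2]],(a,b),z); print(a,b,np.round(f(proj(cs,W)),0))
print(z,'carrier base front if at 57/55', [np.round(f(proj(cs,w(q,(x+20,-45),24))),0) for x in(55,57)])
```

```text
-12 -10 [154. 309.]
12 -10 [154. 343.]
12 10 [201. 343.]
-12 10 [200. 309.]
33.84593367002361 carrier base front if at 57/55 [array([280., 364.]), array([280., 367.])]
```

Finger and carrier are lined up within about 2 mm. Second leg: push 100 mm along deck +y in this call.

```bash
python3 -m handwheel '[{"hand":0,"x":0.0024,"y":0.0044,"z":0,"spin":0},{"hand":0,"x":0.0047,"y":0.0088,"z":0,"spin":0},{"hand":0,"x":0.0071,"y":0.0132,"z":0,"spin":0},{"hand":0,"x":0.0095,"y":0.0176,"z":0,"spin":0},{"hand":0,"x":0.0118,"y":0.022,"z":0,"spin":0},{"hand":0,"x":0.0142,"y":0.0264,"z":0,"spin":0},{"hand":0,"x":0.0166,"y":0.0308,"z":0,"spin":0},{"hand":0,"x":0.0189,"y":0.0352,"z":0,"spin":0},{"hand":0,"x":0.0213,"y":0.0396,"z":0,"spin":0},{"hand":0,"x":0.0237,"y":0.044,"z":0,"spin":0},{"hand":0,"x":0.026,"y":0.0484,"z":0,"spin":0},{"hand":0,"x":0.0284,"y":0.0528,"z":0,"spin":0},{"hand":0,"x":0.0308,"y":0.0573,"z":0,"spin":0},{"hand":0,"x":0.0331,"y":0.0617,"z":0,"spin":0},{"hand":0,"x":0.0355,"y":0.0661,"z":0,"spin":0},{"hand":0,"x":0.0379,"y":0.0705,"z":0,"spin":0},{"hand":0,"x":0.0402,"y":0.0749,"z":0,"spin":0},{"hand":0,"x":0.0426,"y":0.0793,"z":0,"spin":0},{"hand":0,"x":0.045,"y":0.0837,"z":0,"spin":0},{"hand":0,"x":0.0473,"y":0.0881,"z":0,"spin":0}]'; python3 see.py 55 40 c8.png
```

```text
t: 10.0
eef_pos: [635.1, 49.0, 46.7]
tcp_rot: [-3.142, -0.0, -0.493]
ft_force: [0.0, 0.1, 0.5]
opening: 0.005
120 318 331 236 246
(array([315.47064893, 232.79424556]), array([329.94934424, 246.42129241]))
```

View pics/c8.png

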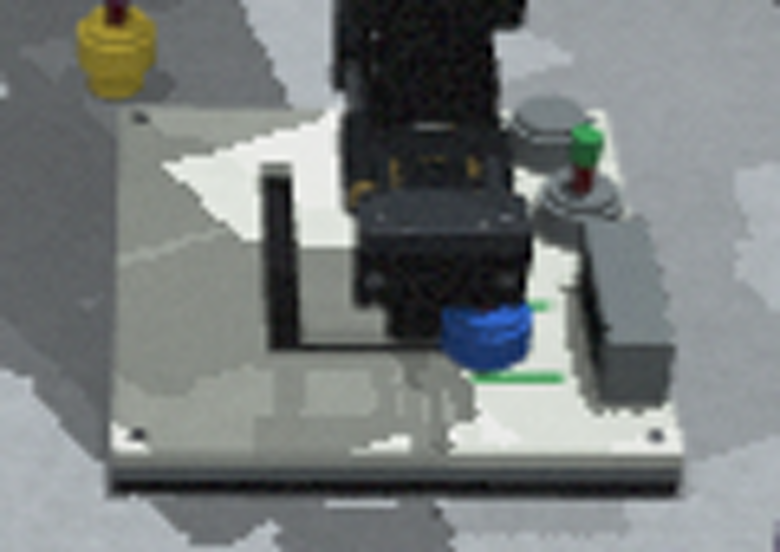

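The carrier (crop 487,335) is well along the second leg, about 12 mm short of home. I'll push on slowly.

```bash
python3 -m handwheel '[{"hand":0,"x":0.0009,"y":0.0018,"z":0,"spin":0},{"hand":0,"x":0.0019,"y":0.0035,"z":0,"spin":0},{"hand":0,"x":0.0028,"y":0.0053,"z":0,"spin":0},{"hand":0,"x":0.0038,"y":0.007,"z":0,"spin":0},{"hand":0,"x":0.0043,"y":0.0079,"z":0,"spin":0},{"hand":0,"x":0.0043,"y":0.0079,"z":0,"spin":0}]'
```

```text
t: 10.6
eef_pos: [639.3, 56.6, 46.7]
tcp_rot: [-3.142, -0.0, -0.493]
ft_force: [0.2, 0.6, -0.3]
opening: 0.002
```

```bash
python3 -m handwheel '[{"hand":0,"x":0.0005,"y":0.0009,"z":0,"spin":0},{"hand":0,"x":0.0009,"y":0.0018,"z":0,"spin":0},{"hand":0,"x":0.0009,"y":0.0018,"z":0,"spin":0}]'
```

```text
t: 10.85
eef_pos: [640.2, 58.4, 46.7]
tcp_rot: [-3.142, -0.0, -0.493]
ft_force: [-0.0, -0.2, -0.1]
opening: 0.008
```

```bash
python3 -m handwheel '[{"hand":0,"x":0.0005,"y":0.0009,"z":0,"spin":0},{"hand":0,"x":0.0007,"y":0.0013,"z":0,"spin":0},{"hand":0,"x":0.0007,"y":0.0013,"z":0,"spin":0}]'
```

```text
t: 11.1
eef_pos: [640.8, 59.6, 46.7]
tcp_rot: [-3.142, -0.0, -0.493]
ft_force: [-0.9, -0.1, -0.1]
opening: 0.003
```

```bash
python3 -m handwheel '[{"hand":0,"x":0.0005,"y":0.0009,"z":0,"spin":0},{"hand":0,"x":0.0007,"y":0.0013,"z":0,"spin":0},{"hand":0,"x":0.0007,"y":0.0013,"z":0,"spin":0}]'
```

```text
t: 11.35
eef_pos: [641.6, 61.0, 46.7]
tcp_rot: [-3.142, -0.0, -0.493]
ft_force: [-0.5, 0.1, -0.2]
opening: 0.002
```

```bash
python3 -m handwheel '[{"hand":0,"x":0.0003,"y":0.0005,"z":0,"spin":0},{"hand":0,"x":0.0005,"y":0.0009,"z":0,"spin":0},{"hand":0,"x":0.0005,"y":0.0009,"z":0,"spin":0}]'; python3 see.py 55 55 c9.png
```

```text
t: 11.6
eef_pos: [642.0, 61.8, 46.7]
tcp_rot: [-3.142, -0.0, -0.493]
ft_force: [-0.4, 0.1, -1.0]
opening: 0.005
118 322 335 237 246
(array([320.68801762, 232.81113131]), array([335.21590228, 246.43487663]))
```

```bash
python3 -m handwheel '[{"hand":0,"x":0.0003,"y":0.0005,"z":0,"spin":0},{"hand":0,"x":0.0005,"y":0.0009,"z":0,"spin":0},{"hand":0,"x":0.0005,"y":0.0009,"z":0,"spin":0}]'
```

```text
t: 11.95
eef_pos: [642.6, 62.7, 46.7]
tcp_rot: [-3.142, -0.0, -0.493]
ft_force: [0.1, 0.1, -0.6]
opening: 0.005
```

```bash
python3 -m handwheel '[{"hand":0,"x":0.0003,"y":0.0005,"z":0,"spin":0},{"hand":0,"x":0.0005,"y":0.0009,"z":0,"spin":0},{"hand":0,"x":0.0005,"y":0.0009,"z":0,"spin":0}]'
```

```text
t: 12.2
eef_pos: [642.9, 63.4, 46.7]
tcp_rot: [3.141, 0.0, -0.493]
ft_force: [-0.6, -1.7, 1.6]
opening: 0.002
```

```bash
python3 -m handwheel '[{"hand":0,"x":0.0003,"y":0.0005,"z":0,"spin":0},{"hand":0,"x":0.0003,"y":0.0005,"z":0,"spin":0}]'
```

```text
t: 12.37
eef_pos: [643.0, 63.6, 46.7]
tcp_rot: [3.141, 0.0, -0.493]
ft_force: [-2.5, -5.5, 2.0]
opening: 0.005
```

The end stop is felt (about 6 N), so the carrier is home. I'll back straight off, lift and move clear, then check.

```bash
python3 -m handwheel '[{"hand":0,"x":-0.003,"y":-0.005,"z":0,"spin":0},{"hand":0,"x":-0.0095,"y":-0.0176,"z":0,"spin":0},{"hand":0,"x":-0.0142,"y":-0.0264,"z":0,"spin":0},{"hand":0,"x":-0.0142,"y":-0.0264,"z":0.03,"spin":0},{"hand":0,"x":-0.0142,"y":-0.0264,"z":0.07,"spin":0},{"hand":0,"x":-0.0142,"y":-0.0264,"z":0.11,"spin":0},{"hand":0,"x":-0.0142,"y":-0.0264,"z":0.15,"spin":0},{"hand":0,"x":-0.0142,"y":-0.0264,"z":0.18,"spin":0},{"hand":0,"x":-0.05,"y":-0.06,"z":0.18,"spin":0},{"hand":0,"x":-0.08,"y":-0.09,"z":0.18,"spin":0},{"hand":0,"x":-0.11,"y":-0.12,"z":0.18,"spin":0},{"hand":0,"x":-0.14,"y":-0.15,"z":0.18,"spin":0},{"hand":0,"x":-0.15,"y":-0.2,"z":0.18,"spin":0},{"hand":0,"x":-0.15,"y":-0.24,"z":0.18,"spin":0},{"hand":0,"x":-0.15,"y":-0.28,"z":0.18,"spin":0},{"hand":0,"x":-0.15,"y":-0.28,"z":0.18,"spin":0},{"hand":0,"x":-0.15,"y":-0.28,"z":0.18,"spin":0}]'; python3 see.py 55 55 c10.png
python3 - <<'E'
import cv2
from h import *
grab('top','top9.png');a=cv2.imread('pics/top9.png')[120:250,195:330];a=cv2.resize(a,None,fx=3.3,fy=3.3,interpolation=cv2.INTER_CUBIC)
b=cv2.imread('pics/c10.png');b=cv2.resize(b,(350,429*350//350))if 0 else cv2.resize(b,None,fx=.45,fy=.45)
o=np.zeros((429,800,3),np.uint8);o[:a.shape[0],:a.shape[1]]=a;o[:b.shape[0],446:446+b.shape[1]]=b;cv2.imwrite('pics/fin.png',o)
E
```

```text
t: 13.78
eef_pos: [492.3, -219.4, 226.5]
tcp_rot: [3.141, -0.001, -0.498]
ft_force: [-0.0, 0.9, -0.1]
opening: 0.005
134 323 336 234 246
(array([320.68801762, 232.81113131]), array([335.21590228, 246.43487663]))
```

View pics/fin.png

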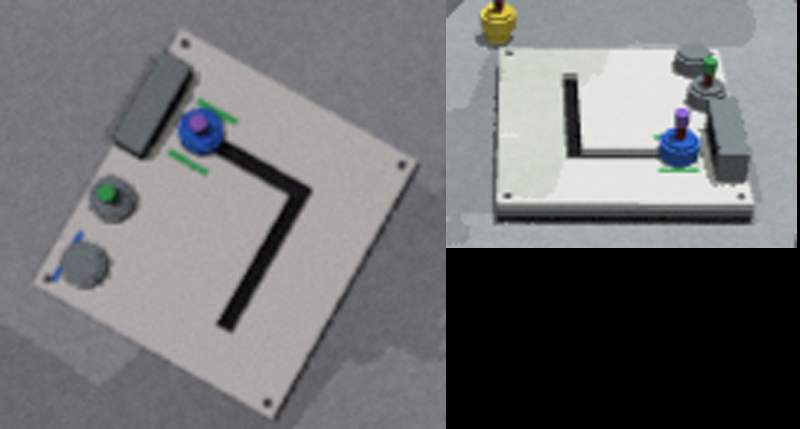

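The carrier (fin 201,131) stands between the green stripes at the closed end of the slot. The spares (110,198 and 85,265) are where they were, and the arm is clear.

```bash
python3 -c "from cell import job_done; print(job_done())"
```

```text
the job is handed in; nothing more can be done
None
```

The blue carrier with the lavender cap is at the end of the slot in front of the reader, and the job is handed in. I pushed it with the closed fingertips along the first leg until the corner wall stopped it (about 5 N). Then I lifted round to its other side and pushed it along the second leg until the end stop held it (about 6 N). The run took about 14 s.

**Last checks:**
- **Carrier:** both cameras show it between the green stripes at the closed end, within about 1 px (about 3 mm) of the home point.
- **Surroundings:** the two spares and the reader look unmoved in the last picture, and the arm finished well clear with force near zero. I did not compare the rest of the bench again, but the arm felt no contact there.

**Disagreements and errors:**
- **First leg:** the corner stop came about 4 mm later than the 12 mm finger thickness predicted. The fingertips looked thinner in the picture, so I relied on the felt stops instead.
- **Refused move:** one call was refused because I left out the spin value. Nothing moved, and I sent it again.

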